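Snap the enclosure's cover shut all round

TASK

The cover of the grey electronics enclosure on the bench is laid on, but the four sections of its rim, one along each side, still stand up. With the fingertips press down on the outer edge of each section in turn until all four have clicked fully home. Do not grip, lift or shove the enclosure; leave it standing where it is, and leave the parts and tools beside it alone.

Things in the scene. Friction and masses are not known exactly. Their poses are not given: they have to be found in the camera images.
- enclosure: Dark grey plastic electronics enclosure, a low box 120 mm (x) by 160 mm (y), about 0.8 kg, standing loose on a dark rubber work mat whose top is 6 mm above the bench (z = 0.006), with a light grey cover that has a clear window in the middle. Origin: centre of its underside, z up. The cover's centre and four corners are already seated (top 45 mm above the enclosure's underside); its rim is slit into four springy sections, one along each side. yaw 0: long sides run along y.
- rim_front (a joint): Rim section on the long edge nearest the robot (enclosure's -x side): a light grey flap 92 mm long and 28 mm deep, hinged along its inner edge on the cover's centre. Angle in rad: 0 = snapped home, level with the cover; about 0.30 = standing up, its outer edge some 8 mm high. Pressed on its pad it resists most at first, about 12 N, then less and less; past about 0.12 rad it snaps home by itself to a firm stop and stays, reading 0 to -0.03.
- rim_front_pad (a point): Centre of the top of the raised thumb pad (36 mm along the edge, 8 mm across, 2 mm proud) near the outer edge of that section; it moves with the section. 22.5 mm out from its hinge, about 53 mm above the enclosure's underside (59 mm above the bench) when standing up and 47 mm (53 mm above the bench) when home. In the enclosure's frame, home, it is 56.5 mm from the middle along -x.
- rim_back (a joint): Rim section on the long edge away from the robot (+x side): a light grey flap 92 mm long and 28 mm deep, hinged along its inner edge on the cover's centre. Angle in rad: 0 = snapped home, level with the cover; about 0.30 = standing up, its outer edge some 8 mm high. Pressed on its pad it resists most at first, about 12 N, then less and less; past about 0.12 rad it snaps home by itself to a firm stop and stays, reading 0 to -0.03.
- rim_back_pad (a point): Centre of the top of the raised thumb pad (36 mm along the edge, 8 mm across, 2 mm proud) near the outer edge of that section; it moves with the section. 22.5 mm out from its hinge, about 53 mm above the enclosure's underside (59 mm above the bench) when standing up and 47 mm (53 mm above the bench) when home. In the enclosure's frame, home, it is 56.5 mm from the middle along +x.
- rim_left (a joint): Rim section on the short edge at the robot's left (+y side): a light grey flap 56 mm long and 28 mm deep, hinged along its inner edge on the cover's centre. Angle in rad: 0 = snapped home, level with the cover; about 0.30 = standing up, its outer edge some 8 mm high. Pressed on its pad it resists most at first, about 12 N, then less and less; past about 0.12 rad it snaps home by itself to a firm stop and stays, reading 0 to -0.03.
- rim_left_pad (a point): Centre of the top of the raised thumb pad (36 mm along the edge, 8 mm across, 2 mm proud) near the outer edge of that section; it moves with the section. 22.5 mm out from its hinge, about 53 mm above the enclosure's underside (59 mm above the bench) when standing up and 47 mm (53 mm above the bench) when home. In the enclosure's frame, home, it is 76.5 mm from the middle along +y.
- rim_right (a joint): Rim section on the short edge at the robot's right (-y side): a light grey flap 56 mm long and 28 mm deep, hinged along its inner edge on the cover's centre. Angle in rad: 0 = snapped home, level with the cover; about 0.30 = standing up, its outer edge some 8 mm high. Pressed on its pad it resists most at first, about 12 N, then less and less; past about 0.12 rad it snaps home by itself to a firm stop and stays, reading 0 to -0.03.
- rim_right_pad (a point): Centre of the top of the raised thumb pad (36 mm along the edge, 8 mm across, 2 mm proud) near the outer edge of that section; it moves with the section. 22.5 mm out from its hinge, about 53 mm above the enclosure's underside (59 mm above the bench) when standing up and 47 mm (53 mm above the bench) when home. In the enclosure's frame, home, it is 76.5 mm from the middle along -y.
- relay_module: Bystander, loose: potted relay module, a block about 32 x 48 x 30 mm, close beside the enclosure. Origin: centre of its underside.
- heat_sink: Bystander, loose: finned aluminium heat sink, 50 x 50 x 23 mm, close beside the enclosure. Origin: centre of its underside.
- driver_yellow: Bystander, loose: small screwdriver lying down, 119 mm long, 16 mm thick, close beside the enclosure. Origin: centre of its underside.

How it is judged:
At the end, for the whole second after the job is handed in: All four rim sections are snapped home (each within 0.04 rad of level, about 1 mm at its edge), the enclosure stands level, at rest, within 30 mm of where it started, and the relay module, heat sink and yellow screwdriver are within 30 mm of where they started (value of joint each of rim_front, rim_back, rim_left, rim_right below 0.04 rad and distance of each of enclosure, relay_module, heat_sink, driver_yellow from where it was at the start of the episode below 0.03 m and angle between enclosure's own z axis and vertical below 0.05 rad and linear speed of enclosure below 0.01 m/s); the robot touches nothing.
It fails at once if the enclosure is lifted, tipped or shoved away (10 mm up, 0.15 rad, 30 mm) (height (world z) of enclosure above 0.016 m or angle between enclosure's own z axis and vertical above 0.15 rad or distance of enclosure from where it was at the start of the episode above 0.03 m).
It fails at once if a part or tool beside the enclosure is lifted 15 mm or pushed 30 mm away (height (world z) of any of relay_module, heat_sink, driver_yellow above 0.021 m or distance of any of relay_module, heat_sink, driver_yellow from where it was at the start of the episode above 0.03 m).
It also fails if it takes over 45 s, if anything falls off the work surface, if the arm or the gripper's body presses on something with over 40 N, if the wrist force passes 120 N, or if a joint passes its speed limit or range.

ROBOT

A 6-joint arm with a two-finger parallel gripper is mounted at the origin on a cart in front of the work surface, level with it; the furniture and walls round the work are solid. World frame = base frame: x ahead of the robot, y to its left, z up, the work surface at z = 0. Lengths are in m, angles in rad, forces in N, time in s.
With the tool pointing down it reaches from about 0.35 to 0.875 m from the base axis. Payload 4.2 kg.
Tool frame: the origin (TCP) lies midway between the tips of the shut fingers; the grasp point (between the pads) lies 19 mm behind it; x points along the fingers, y is the direction in which the jaws open and shut, and the axes are right-handed (so a half turn about x gives the same grasp; the last joint's range is limited). The gripper opens to 87 mm and grips with 3 to 60 N. Pads are 19 mm wide; open, the fingers measure 117 mm over their backs; the gripper's body (75 mm by 190 mm) begins 51 mm behind the grasp point.
Start: joints at [1.393, 0.385, 0.008, 0, -1.194, -0.259], TCP at [0.264, 0.566, 0.191] pointing down, gripper open.
Joint ranges: [-3.14, 3.14], [-1.21, 2.06], [-1.07, 1.41], [-3.16, 2.05], [-2.99, -0.16], [-3.1, 3.1]. Speed limits (rad/s): [2.79, 2.79, 3.14, 3.14, 3.14, 3.14].

INTERFACE

Orientations are given as a unit quaternion [x, y, z, w].
In Python, from station import ctrl gives the robot as it stands. The module is installed in compiled form; this text tells all that it offers.
- The arm moves only by the tool jog_arm, never from a script. Its argument "deltas" is a list of rows, each a list of 6 numbers: the shift along the tool's x, y, z scaled (see below), then the turn, a rotation vector about the tool's x, y, z scaled (see below). In form: [[tx, ty, tz, ax, ay, az], ...]. A call has exactly 10 rows; each row is the pose to reach, as a shift and turn from the pose commanded when the call began, along the tool's axes at that moment; what a row does not reach only later rows make up. The controller multiplies each number of a shift by 15 cm and each number of a turn by pi/2 rad. A row lasts 1/12 s, in which the tool goes at most 41.7 mm and 7.16 degrees, less where a joint would pass 70% of its speed; a pose out of reach is approached as far as the arm can. A call with a number of a shift or a turn outside -1 to 1 is refused whole. A call with a gripper value outside its range is refused whole. "gripper" is the finger opening in mm, from 0 to 87, set as the call begins (left out, the last holds). The fingers move at their own pace and stop on an object; "squeeze" is the grip in N (left out, the last holds). Time passes only in rows, so rows that repeat a pose let the fingers close, or fill a call up. It gives the time, the measured TCP pose, the force and the opening at its end, in the units of the state.
- ctrl.state(): the state, without advancing time (a new reading comes with each control period).
- ctrl.grab_frame(name): name is "side" or "top"; returns the picture (384x512x3 uint8, blue, green, red); there is no depth.
- ctrl.camera_info(name): a dict with "fovy" (degrees; the focal length in pixels is half the picture's height over the tangent of half this angle, whatever the lens; pixels are square), "cx", "cy" (the principal point, pixels), "R" (3x3) and "t" (3): a world point X has camera coordinates R X + t. Camera axes: x right, y down, z forward; pixel columns grow to the right and rows downward; lengths in m; the calibration is good to about 2 mm. A picture is of the moment at which its call begins. camera_info takes no time and is no camera call.
- ctrl.job_done(): hands the job in, once; it reports no verdict.
The state is a dict: "time": time; "joints": joint angles; "dq": joint speeds; "joint_efforts": joint torques, N m; "tcp_pos": TCP position; "tool_rot": TCP orientation; "wrist_force": force on the tool from outside, world axes, zero at the start; "moment": the same for the moment, N m; "grip_width": finger opening in m.
Only numpy, scipy, OpenCV 4.12 (cv2) and the standard library are available. Lean on these libraries where they do the work, as an engineer would, in place of code of your own. Each camera call takes 0.05 s, during which the arm holds its last target. There are 200 camera calls.

## Working session

There is one attempt and no reset: what is moved stays moved. The work goes in short steps, Python scripts to look and compute and a tool call to move; the robot and the scene stay as the last step left them, time stands still between calls to the robot, and variables do not carry over. Pictures are saved under pics/ and viewed, about 8 in all and at most 12, crops included, and the job is handed in when it is done.

Besides the shell and the picture viewer there is one more tool, called after "Request:" as name([rows], argument=value, ...), one row to a line, values as JSON. jog_arm: Moves the arm, as the interface text tells. Shifts and turns lie within -1 to 1; 1 stands for 15 cm of shift or pi/2 rad of turn. Its arguments: {"type":"object","properties":{"deltas":{"type":"array","items":{"type":"array","items":{"type":"number"}}},"gripper":{"type":"number"},"squeeze":{"type":"number"}},"required":["deltas"]}

```bash
mkdir -p pics
python3 - <<'E'
from station import ctrl
import cv2
for n in("top","side"):
    cv2.imwrite(f"pics/{n}0.png",ctrl.grab_frame(n)); print(n,ctrl.camera_info(n))
s=ctrl.state()
print(s)
E
```

```text
top {'fovy': 52.7893950150986, 'cx': 258.32801042176715, 'cy': 199.81959962095897, 'R': array([[ 0.00709209, -0.99996061,  0.00533757],
       [-0.98896282, -0.00780386, -0.14795824],
       [ 0.14799407, -0.00422933, -0.98897921]]), 't': array([0.00155974, 0.55881754, 0.83877464])}
side {'fovy': 57.50517603322983, 'cx': 257.7263812236252, 'cy': 187.27575700954176, 'R': array([[ 0.83970505, -0.54268725,  0.01964635],
       [-0.27871537, -0.46174411, -0.84208677],
       [ 0.46606134,  0.70162877, -0.53898414]]), 't': array([-0.45714933,  0.22055862,  0.6236408 ])}
{'time': 0.1, 'joints': array([ 1.39260459e+00,  3.85486291e-01,  6.77729471e-03, -4.14904081e-04,
       -1.19399427e+00, -2.58607931e-01]), 'dq': array([-9.66286490e-04, -4.18345671e-03,  3.75881173e-03,  3.59918837e-03,
       -2.55926751e-05, -7.56816304e-04]), 'joint_efforts': array([-5.69018157e-04, -3.91693139e+01,  1.87934572e+01,  4.23183650e+00,
        1.34467703e-02, -6.93264360e-05]), 'tcp_pos': array([0.26413849, 0.56579101, 0.18977382]), 'tool_rot': array([-0.69018856,  0.15393912,  0.69040683,  0.15258084]), 'wrist_force': array([-0.10131947, -0.06526879,  0.27606606]), 'moment': array([-0.03278228, -0.03989851, -0.01334286]), 'grip_width': 0.08698029849769714}
```

View pics/top0.png

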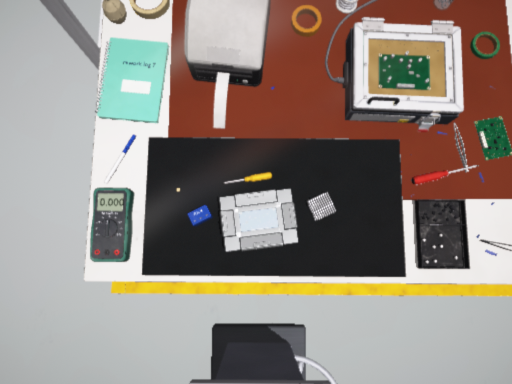

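View pics/side0.png

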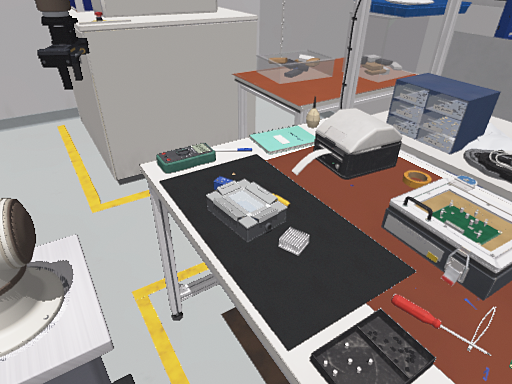

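Top view: the enclosure is near (259,220), with the relay at (199,215), the heat sink at (321,206) and the driver at (248,179). I'll enlarge the crops next.

Run:
```python
import cv2
a=cv2.imread("pics/top0.png")[165:265,180:345]
cv2.imwrite("pics/c1.png",cv2.resize(a,None,fx=4.8,fy=4.8,interpolation=cv2.INTER_CUBIC))
a=cv2.imread("pics/side0.png")[165:260,195:320]
cv2.imwrite("pics/c2.png",cv2.resize(a,None,fx=6,fy=6,interpolation=cv2.INTER_CUBIC))
```

```text
(no output)
```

View pics/c1.png

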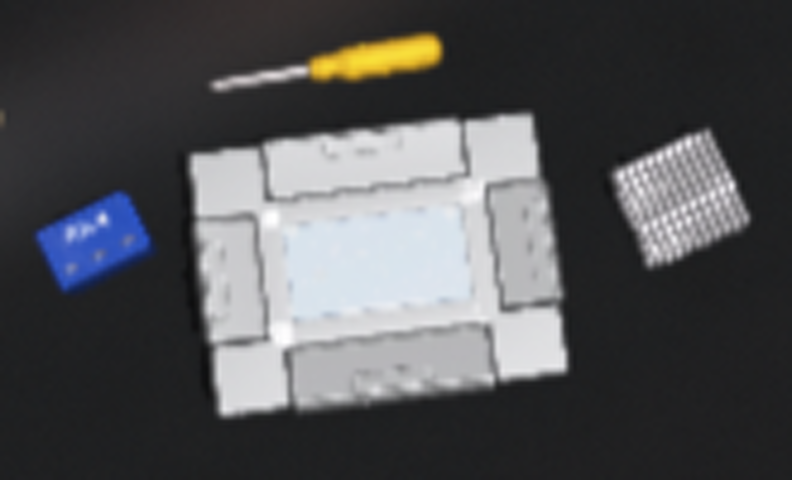

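View pics/c2.png

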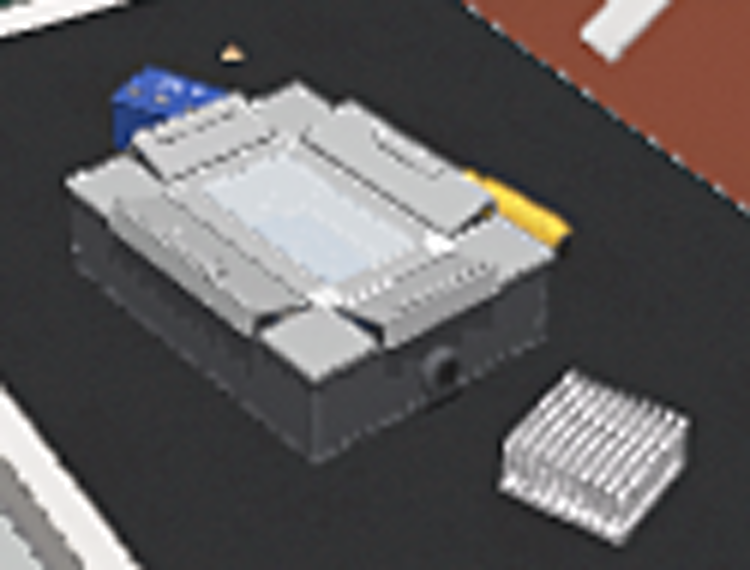

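The top crop shows the cover corners at TL(189,153), TR(533,113), BR(568,373) and BL(220,416). The side crop shows them at left (66,182), near (316,380), right (556,255) and far (298,82). In both views all four sections stand up.

```bash
cat > h.py <<'E'
import numpy as np
from station import ctrl
from scipy.spatial.transform import Rotation as Ro
def proj_z(n,uv,z):
    c=ctrl.camera_info(n);f=192/np.tan(np.radians(c["fovy"]/2))
    uv=np.atleast_2d(uv)
    d=np.c_[(uv[:,0]-c["cx"])/f,(uv[:,1]-c["cy"])/f,np.ones(len(uv))]@c["R"]
    C=-c["R"].T@c["t"]
    return C+d*((z-C[2])/d[:,2])[:,None]
E
python3 - <<'E'
from h import *
T=(np.array([[189,153],[533,113],[568,373],[220,416]])+.5)/4.8-.5+[180,165] # +x+y, +x-y, -x-y, -x+y
S=(np.array([[298,82],[556,255],[316,380],[66,182]])+.5)/6-.5+[195,165]
M=np.array([[60,80],[60,-80],[-60,-80],[-60,80]])/1000
for n,uv in(("top",T),("side",S)):
    P=proj_z(n,uv,.051)[:,:2];c=P.mean(0);Q=P-c
    th=np.arctan2((M[:,0]*Q[:,1]-M[:,1]*Q[:,0]).sum(),(M*Q).sum())
    R=np.array([[np.cos(th),-np.sin(th)],[np.sin(th),np.cos(th)]])
    print(n,P.round(4).tolist(),"c",c,"yaw",np.degrees(th),"res mm",((Q-M@R.T)*1000).round(1).tolist())
B=(np.array([[36,237],[122,190],[152,243],[66,292],[612,172],[710,129],[750,220],[652,268],[210,86],[440,50]])+.5)/4.8-.5+[180,165]
print(proj_z("top",B[:4],.036)[:,:2].round(3).tolist(),proj_z("top",B[4:8],.029)[:,:2].round(3).tolist(),proj_z("top",B[8:],.014)[:,:2].round(3).tolist())
s=ctrl.state();print(Ro.from_quat(s["tool_rot"]).as_matrix().round(4))
E
```

```text
top [[0.5643, 0.0945], [0.5847, -0.0671], [0.4629, -0.0827], [0.442, 0.0775]] c [0.51346564 0.00555422] yaw 7.398489675689764 res mm [[1.6, 1.9], [1.4, -1.1], [-1.4, -1.1], [-1.6, 0.4]]
side [[0.5631, 0.0965], [0.5821, -0.0673], [0.4623, -0.0837], [0.4415, 0.0777]] c [0.51224481 0.0057899 ] yaw 7.4587382157896815 res mm [[1.8, 3.6], [0.0, -1.5], [-0.9, -2.4], [-0.9, 0.4]]
[[0.526, 0.168], [0.549, 0.127], [0.523, 0.113], [0.5, 0.153]] [[0.56, -0.107], [0.581, -0.155], [0.537, -0.173], [0.514, -0.126]] [[0.604, 0.089], [0.623, -0.025]]
[[-7.000e-04 -4.232e-01 -9.060e-01]
 [-1.800e-03 -9.060e-01  4.232e-01]
 [-1.000e+00  1.900e-03 -1.000e-04]]
```

Both cameras agree: centre (0.513, 0.0055), yaw 7.4°. I'll shut the fingers and move over the left section. Keeping tool y parallel to the long edges will serve all four presses.

Request:
jog_arm([
  [0,0.09,-0.1,0,0,0],
  [0,0.18,-0.2,0,0,0],
  [0,0.28,-0.3,0,0,0],
  [0,0.37,-0.4,0,0,0],
  [0,0.47,-0.5,0,0,0],
  [0,0.56,-0.6,0,0,0],
  [0,0.65,-0.7,0,0,0],
  [0,0.7,-0.8,0,0,0],
  [0,0.75,-0.87,0,0,0],
  [0,0.75,-0.93,0,0,0],
], gripper=0, squeeze=20)

```text
time: 0.93
tcp_pos: [0.3433, 0.4037, 0.1907]
tool_rot: [-0.69, 0.154, 0.69, 0.153]
wrist_force: [-0.3, -0.1, 0.5]
grip_width: 0.0283
```

Request:
jog_arm([
  [0,0.09,-0.1,0,0,0],
  [0,0.18,-0.2,0,0,0],
  [0,0.28,-0.3,0,0,0],
  [0,0.37,-0.4,0,0,0],
  [0,0.47,-0.5,0,0,0],
  [0,0.56,-0.6,0,0,0],
  [0,0.65,-0.7,0,0,0],
  [0,0.7,-0.8,0,0,0],
  [0,0.75,-0.87,0,0,0],
  [0,0.75,-0.93,0,0,0],
])

```text
time: 1.77
tcp_pos: [0.4223, 0.2434, 0.1907]
tool_rot: [-0.69, 0.154, 0.69, 0.153]
wrist_force: [0.3, 0.1, -0.0]
grip_width: 0.0005
```

Request:
jog_arm([
  [0.03,0.09,-0.1,-0.06,0,0],
  [0.06,0.18,-0.2,-0.12,0,0],
  [0.1,0.28,-0.3,-0.18,0,0],
  [0.15,0.37,-0.4,-0.24,0,0],
  [0.2,0.47,-0.5,-0.3,0,0],
  [0.25,0.56,-0.6,-0.36,0,0],
  [0.3,0.65,-0.7,-0.36,0,0],
  [0.35,0.7,-0.8,-0.36,0,0],
  [0.4,0.74,-0.9,-0.36,0,0],
  [0.4,0.74,-0.94,-0.36,0,0],
])

```text
time: 2.6
tcp_pos: [0.5032, 0.0829, 0.129]
tool_rot: [-0.705, -0.044, 0.707, -0.045]
wrist_force: [-0.3, -0.0, -0.2]
grip_width: 0.0006
```

```bash
cat >> h.py <<'E'
C=np.array([.513,.0055]);yw=np.radians(7.4);U=np.array([np.cos(yw),np.sin(yw)]);V=np.array([-U[1],U[0]])
PT=dict(left=C+.079*V,right=C-.079*V,front=C-.0565*U,back=C+.0565*U)
def rep():
    s=ctrl.state();R=Ro.from_quat(s["tool_rot"]).as_matrix()
    print("t",s["time"],"tcp",s["tcp_pos"].round(4),"F",s["wrist_force"].round(1),"w",s["grip_width"]);print(R.round(3).tolist())
    for k,p in PT.items(): print(k,"units to z=.075:",(R.T@(np.r_[p,.075]-s["tcp_pos"])/.15).round(3))
E
python3 -c "from h import *;rep()"
```

```text
t 2.6 tcp [0.5032 0.0829 0.129 ] F [-0.3 -0.  -0.2] w 0.0005989467024455336
[[-0.003, 0.127, -0.992], [-0.001, -0.992, -0.127], [-1.0, 0.001, 0.003]]
left units to z=.075: [ 0.36  -0.007  0.001]
right units to z=.075: [ 0.361  1.047 -0.002]
front units to z=.075: [0.361 0.521 0.376]
back units to z=.075: [ 0.359  0.519 -0.377]
```

Request:
jog_arm([
  [0.15,0,0,0,0,0],
  [0.3,0,0,0,0,0],
  [0.42,0,0,0,0,0],
  [0.45,0,0,0,0,0],
  [0.465,0,0,0,0,0],
  [0.48,0,0,0,0,0],
  [0.49,0,0,0,0,0],
  [0.5,0,0,0,0,0],
  [0.51,0,0,0,0,0],
  [0.515,0,0,0,0,0],
])

```text
time: 3.43
tcp_pos: [0.5031, 0.0844, 0.0539]
tool_rot: [0.706, 0.046, -0.705, 0.045]
wrist_force: [0.4, 0.4, 0.1]
grip_width: 0.0008
```

Request:
jog_arm([
  [0.005,0,0,0,0,0],
  [0.01,0,0,0,0,0],
  [0.015,0,0,0,0,0],
  [0.015,0,0,0,0,0],
  [0.015,0,0,0,0,0],
  [0.015,0,0,0,0,0],
  [0.015,0,0,0,0,0],
  [0.015,0,0,0,0,0],
  [0.015,0,0,0,0,0],
  [0.015,0,0,0,0,0],
])

```text
time: 4.27
tcp_pos: [0.5028, 0.0842, 0.0513]
tool_rot: [0.706, 0.045, -0.706, 0.045]
wrist_force: [0.1, -0.4, -1.0]
grip_width: 0.0004
```

```bash
python3 -c "from h import *;rep()"
```

```text
t 4.2667 tcp [0.5028 0.0842 0.0513] F [ 0.1 -0.4 -1. ] w 0.0003545305380660003
[[0.0, 0.128, -0.992], [0.0, -0.992, -0.128], [-1.0, -0.0, -0.0]]
left units to z=.075: [-0.158  0.002  0.   ]
right units to z=.075: [-0.158  1.056 -0.   ]
front units to z=.075: [-0.158  0.529  0.377]
back units to z=.075: [-0.158  0.529 -0.377]
```

Request:
jog_arm([
  [0.004,0,0,0,0,0],
  [0.008,0,0,0,0,0],
  [0.012,0,0,0,0,0],
  [0.014,0,0,0,0,0],
  [0.016,0,0,0,0,0],
  [0.016,0,0,0,0,0],
  [0.016,0,0,0,0,0],
  [0.016,0,0,0,0,0],
  [0.016,0,0,0,0,0],
  [0.016,0,0,0,0,0],
])

```text
time: 5.1
tcp_pos: [0.5028, 0.0842, 0.0489]
tool_rot: [0.706, 0.045, -0.706, 0.045]
wrist_force: [0.3, -0.4, -0.4]
grip_width: 0.0001
```

Run:
```python
from h import *;rep()
import cv2
a=ctrl.grab_frame("side")[130:250,185:320]
cv2.imwrite("pics/s1.png",cv2.resize(a,None,fx=5,fy=5,interpolation=cv2.INTER_CUBIC))
```

```text
t 5.1 tcp [0.5028 0.0842 0.0489] F [ 0.3 -0.4 -0.4] w 0.00011656672459424037
[[0.0, 0.128, -0.992], [0.0, -0.992, -0.128], [-1.0, -0.0, -0.0]]
left units to z=.075: [-0.174  0.002  0.   ]
right units to z=.075: [-0.174  1.056 -0.   ]
front units to z=.075: [-0.174  0.529  0.377]
back units to z=.075: [-0.174  0.529 -0.377]
```

View pics/s1.png

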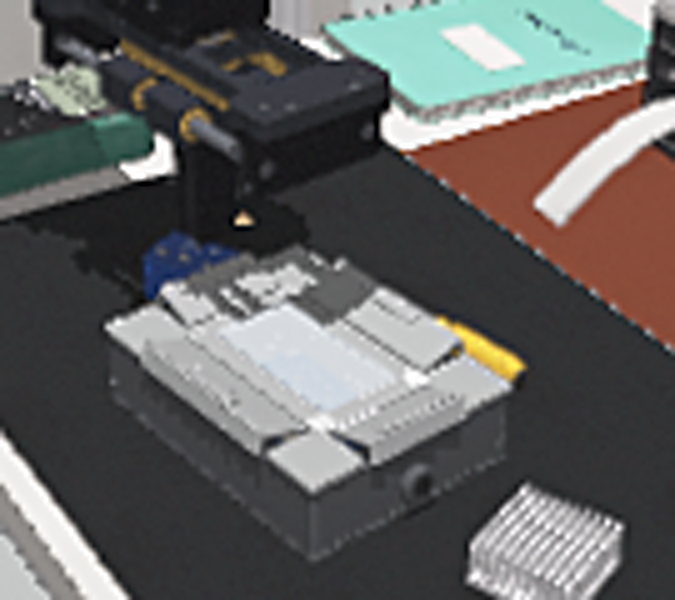

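Run:
```python
from h import *
import cv2
c=ctrl.camera_info("side");f=192/np.tan(np.radians(c["fovy"]/2))
for X in ([.5028,.0842,.0489],[.5028,.0842,.119],[.5028,.0842,.16],PT["left"].tolist()+[.059]):
    p=c["R"]@X+c["t"]; print(X,(np.array([f*p[0]/p[2]+c["cx"],f*p[1]/p[2]+c["cy"]])-[185,130])*5)
a=ctrl.grab_frame("top")[150:265,180:345]
cv2.imwrite("pics/t1.png",cv2.resize(a,None,fx=4.8,fy=4.8,interpolation=cv2.INTER_CUBIC))
print(proj_z("side",[185+205/5,130+238/5],.0489),proj_z("side",[185+205/5,130+238/5],.08))
```

```text
[0.5028, 0.0842, 0.0489] [207.11227383 287.0930933 ]
[0.5028, 0.0842, 0.119] [203.00389274 166.03051511]
[0.5028, 0.0842, 0.16] [200.42779841  90.12017137]
[0.5028251478703726, 0.08384202182826414, 0.059] [206.92527806 270.59618082]
[[0.52501772 0.1273466  0.0489    ]] [[0.50112025 0.08145526 0.08      ]]
```

View pics/t1.png

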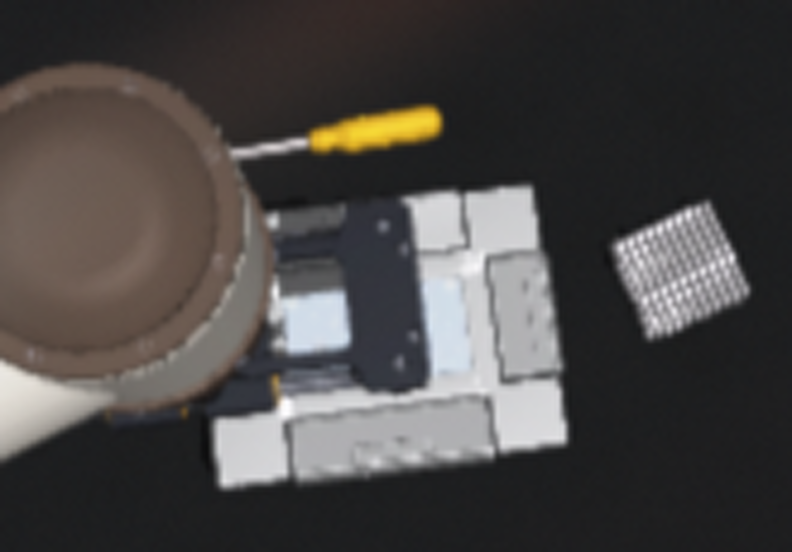

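Run:
```python
from h import *
import cv2
a=ctrl.grab_frame("side")[135:205,195:275]
a=(255*(a/255.)**.45).astype(np.uint8)
cv2.imwrite("pics/s2.png",cv2.resize(a,None,fx=8,fy=8,interpolation=cv2.INTER_CUBIC))
```

```text
(no output)
```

View pics/s2.png

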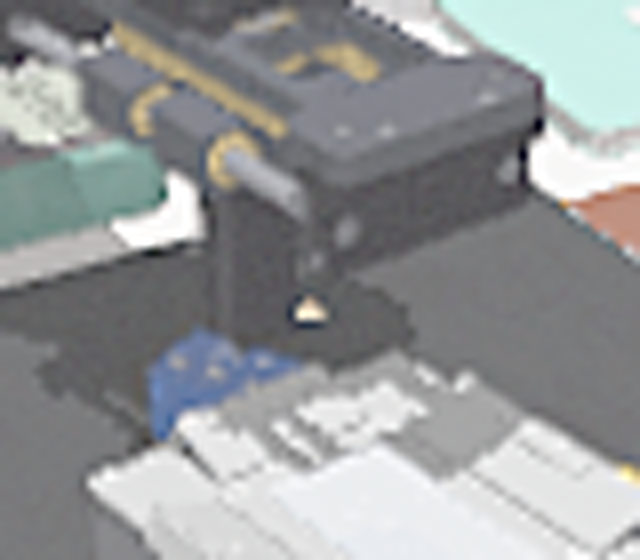

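Run:
```python
from h import *
def px(n,X,o,k):
    c=ctrl.camera_info(n);f=192/np.tan(np.radians(c["fovy"]/2));p=c["R"]@X+c["t"]
    return ((np.array([f*p[0]/p[2]+c["cx"],f*p[1]/p[2]+c["cy"]])-o)*k).round()
b=np.array([.5028,.0842,0]);y=np.array([.128,-.992,0]);z=np.array([-.992,-.128,0])
for h in(.1,.12,.16,.2,.3): print(h,"top",px("top",b+[0,0,h],[180,150],4.8))
for h in(.119,.15):
  for sy in(-.095,.095):
    for sz in(-.0375,.0375): print("body corner",h,sy,sz,"top",px("top",b+[0,0,h]+sy*y+sz*z,[180,150],4.8),"s2",px("side",b+[0,0,h]+sy*y+sz*z,[195,135],8))
for h in(.049,.08,.119):
  for sy in(-.015,.015):
    for sz in(-.0095,.0095): print("finger",h,sy,sz,"s2",px("side",b+[0,0,h]+sy*y+sz*z,[195,135],8))
```

```text
0.1 top [197. 344.]
0.12 top [193. 340.]
0.16 top [183. 331.]
0.2 top [173. 320.]
0.3 top [142. 289.]
body corner 0.119 -0.095 -0.0375 top [-36. 280.] s2 [169.  84.]
body corner 0.119 -0.095 0.0375 top [-21. 455.] s2 [-26. 148.]
body corner 0.119 0.095 -0.0375 top [402. 228.] s2 [542. 311.]
body corner 0.119 0.095 0.0375 top [424. 401.] s2 [336. 397.]
body corner 0.15 -0.095 -0.0375 top [-52. 271.] s2 [165.  -1.]
body corner 0.15 -0.095 0.0375 top [-36. 452.] s2 [-34.  59.]
body corner 0.15 0.095 -0.0375 top [404. 217.] s2 [545. 217.]
body corner 0.15 0.095 0.0375 top [426. 396.] s2 [335. 299.]
finger 0.049 -0.015 -0.0095 s2 [248. 390.]
finger 0.049 -0.015 0.0095 s2 [200. 409.]
finger 0.049 0.015 -0.0095 s2 [304. 429.]
finger 0.049 0.015 0.0095 s2 [255. 450.]
finger 0.08 -0.015 -0.0095 s2 [245. 307.]
finger 0.08 -0.015 0.0095 s2 [196. 326.]
finger 0.08 0.015 -0.0095 s2 [302. 345.]
finger 0.08 0.015 0.0095 s2 [252. 365.]
finger 0.119 -0.015 -0.0095 s2 [241. 198.]
finger 0.119 -0.015 0.0095 s2 [191. 216.]
finger 0.119 0.015 -0.0095 s2 [299. 235.]
finger 0.119 0.015 0.0095 s2 [248. 254.]
```

The body and finger pixels sit about 30 mm higher than the reported TCP height implies: the finger end is near z≈0.08, though its xy matches. The zero force agrees, so nothing has been pressed yet. I'll go down slowly and watch the force.

Request:
jog_arm([
  [0.01,0,0,0,0,0],
  [0.02,0,0,0,0,0],
  [0.03,0,0,0,0,0],
  [0.04,0,0,0,0,0],
  [0.05,0,0,0,0,0],
  [0.06,0,0,0,0,0],
  [0.07,0,0,0,0,0],
  [0.08,0,0,0,0,0],
  [0.08,0,0,0,0,0],
  [0.08,0,0,0,0,0],
])

```text
time: 6.08
tcp_pos: [0.5027, 0.0842, 0.0367]
tool_rot: [-0.706, -0.045, 0.706, -0.046]
wrist_force: [0.3, 0.1, -0.4]
grip_width: 0.0008
```

Run:
```python
from h import *;rep()
import cv2
a=ctrl.grab_frame("side")[145:205,205:275]
a=(255*(a/255.)**.45).astype(np.uint8)
cv2.imwrite("pics/s3.png",cv2.resize(a,None,fx=9,fy=9,interpolation=cv2.INTER_CUBIC))
```

```text
t 6.0833 tcp [0.5027 0.0842 0.0367] F [ 0.3  0.1 -0.4] w 0.0008237791893142254
[[-0.0, 0.128, -0.992], [-0.0, -0.992, -0.128], [-1.0, 0.0, 0.0]]
left units to z=.075: [-0.255  0.002 -0.   ]
right units to z=.075: [-2.550e-01  1.056e+00 -1.000e-03]
front units to z=.075: [-0.255  0.529  0.376]
back units to z=.075: [-0.255  0.529 -0.377]
```

View pics/s3.png

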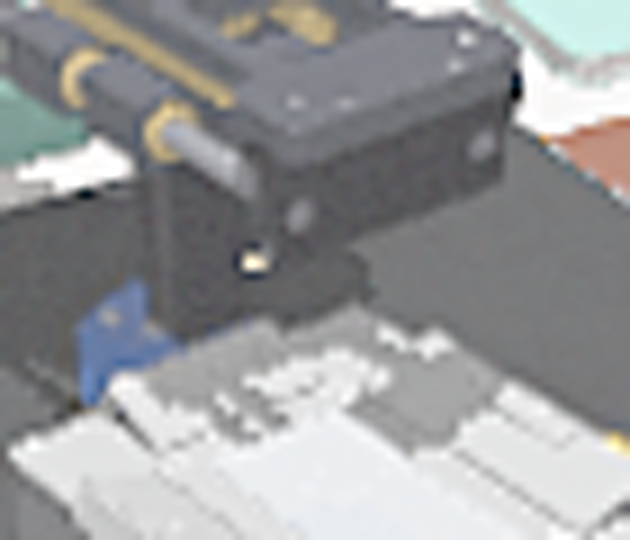

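The finger end now covers the relay and is just above the flap, still with no contact. Going on down.

Request:
jog_arm([
  [0.01,0,0,0,0,0],
  [0.02,0,0,0,0,0],
  [0.03,0,0,0,0,0],
  [0.04,0,0,0,0,0],
  [0.05,0,0,0,0,0],
  [0.055,0,0,0,0,0],
  [0.06,0,0,0,0,0],
  [0.06,0,0,0,0,0],
  [0.06,0,0,0,0,0],
  [0.06,0,0,0,0,0],
])

```text
time: 6.97
tcp_pos: [0.5029, 0.0843, 0.0287]
tool_rot: [0.706, 0.046, -0.706, 0.046]
wrist_force: [-2.7, 0.3, 6.5]
grip_width: 0.0005
```

Contact came at a reading of about 0.029, so the reading is about 30 mm low. Home should read about 0.022.

Request:
jog_arm([
  [0.006,0,0,0,0,0],
  [0.012,0,0,0,0,0],
  [0.018,0,0,0,0,0],
  [0.024,0,0,0,0,0],
  [0.03,0,0,0,0,0],
  [0.036,0,0,0,0,0],
  [0.04,0,0,0,0,0],
  [0.04,0,0,0,0,0],
  [0.04,0,0,0,0,0],
  [0.04,0,0,0,0,0],
])

```text
time: 7.8
tcp_pos: [0.5027, 0.0839, 0.0216]
tool_rot: [-0.705, -0.045, 0.706, -0.045]
wrist_force: [-0.0, -0.1, -0.2]
grip_width: 0.0005
```

Request:
jog_arm([
  [0.004,0,0,0,0,0],
  [0.008,0,0,0,0,0],
  [0.012,0,0,0,0,0],
  [0.012,0,0,0,0,0],
  [0.012,0,0,0,0,0],
  [0.012,0,0,0,0,0],
  [0.012,0,0,0,0,0],
  [0.012,0,0,0,0,0],
  [0.012,0,0,0,0,0],
  [0.012,0,0,0,0,0],
])

```text
time: 8.63
tcp_pos: [0.5029, 0.084, 0.0213]
tool_rot: [0.706, 0.045, -0.706, 0.046]
wrist_force: [-3.2, -1.0, 9.6]
grip_width: 0.0006
```

The firm stop reads 0.0213 at 9.6 N, so left is home. Next: front, then back and right.

Request:
jog_arm([
  [-0.1,0,0,0,0,0],
  [-0.22,0,0,0,0,0],
  [-0.25,0.1,0.07,0,0,0],
  [-0.25,0.24,0.17,0,0,0],
  [-0.25,0.38,0.27,0,0,0],
  [-0.25,0.48,0.34,0,0,0],
  [-0.2,0.53,0.377,0,0,0],
  [-0.13,0.53,0.377,0,0,0],
  [-0.08,0.53,0.377,0,0,0],
  [-0.08,0.53,0.377,0,0,0],
])

```text
time: 9.47
tcp_pos: [0.4556, -0.0024, 0.0302]
tool_rot: [-0.704, -0.045, 0.707, -0.046]
wrist_force: [-0.8, -0.5, 0.2]
grip_width: 0.0003
```

Request:
jog_arm([
  [0.01,0,0,0,0,0],
  [0.018,0,0,0,0,0],
  [0.026,0,0,0,0,0],
  [0.034,0,0,0,0,0],
  [0.042,0,0,0,0,0],
  [0.05,0,0,0,0,0],
  [0.058,0,0,0,0,0],
  [0.066,0,0,0,0,0],
  [0.07,0,0,0,0,0],
  [0.07,0,0,0,0,0],
])

```text
time: 10.3
tcp_pos: [0.4574, -0.0017, 0.0215]
tool_rot: [0.706, 0.046, -0.705, 0.046]
wrist_force: [-0.9, 0.3, -0.4]
grip_width: 0.0005
```

Request:
jog_arm([
  [0.004,0,0,0,0,0],
  [0.008,0,0,0,0,0],
  [0.01,0,0,0,0,0],
  [0.01,0,0,0,0,0],
  [0.01,0,0,0,0,0],
  [0.01,0,0,0,0,0],
  [0.01,0,0,0,0,0],
  [0.01,0,0,0,0,0],
  [0.01,0,0,0,0,0],
  [0.01,0,0,0,0,0],
])

```text
time: 11.13
tcp_pos: [0.4574, -0.0017, 0.0213]
tool_rot: [0.706, 0.046, -0.705, 0.046]
wrist_force: [-2.5, 0.7, 10.1]
grip_width: 0.0007
```

```bash
python3 -c "from h import *;rep()"
```

```text
t 11.1333 tcp [ 0.4574 -0.0017  0.0213] F [-2.5  0.7 10.1] w 0.0006896299886547742
[[0.001, 0.129, -0.992], [0.0, -0.992, -0.129], [-1.0, 0.0, -0.001]]
left units to z=.075: [-0.358 -0.527 -0.374]
right units to z=.075: [-0.358  0.527 -0.374]
front units to z=.075: [-0.358  0.     0.003]
back units to z=.075: [-0.358  0.    -0.751]
```

Front gives the same stop. Now back, then right.

Request:
jog_arm([
  [-0.1,0,0,0,0,0],
  [-0.22,0,0,0,0,0],
  [-0.25,0,-0.1,0,0,0],
  [-0.25,0,-0.28,0,0,0],
  [-0.25,0,-0.46,0,0,0],
  [-0.25,0,-0.64,0,0,0],
  [-0.22,0,-0.75,0,0,0],
  [-0.15,0,-0.75,0,0,0],
  [-0.08,0,-0.75,0,0,0],
  [-0.08,0,-0.75,0,0,0],
])

```text
time: 11.97
tcp_pos: [0.567, 0.0122, 0.0297]
tool_rot: [-0.705, -0.045, 0.707, -0.046]
wrist_force: [-0.4, -0.7, 0.9]
grip_width: 0.0005
```

Request:
jog_arm([
  [0.01,0,0,0,0,0],
  [0.018,0,0,0,0,0],
  [0.026,0,0,0,0,0],
  [0.034,0,0,0,0,0],
  [0.042,0,0,0,0,0],
  [0.05,0,0,0,0,0],
  [0.058,0,0,0,0,0],
  [0.066,0,0,0,0,0],
  [0.07,0,0,0,0,0],
  [0.07,0,0,0,0,0],
])

```text
time: 12.8
tcp_pos: [0.5681, 0.0125, 0.0215]
tool_rot: [-0.705, -0.045, 0.706, -0.045]
wrist_force: [0.2, 0.6, 1.4]
grip_width: 0.0005
```

Request:
jog_arm([
  [0.004,0,0,0,0,0],
  [0.008,0,0,0,0,0],
  [0.01,0,0,0,0,0],
  [0.01,0,0,0,0,0],
  [0.01,0,0,0,0,0],
  [0.01,0,0,0,0,0],
  [0.01,0,0,0,0,0],
  [0.01,0,0,0,0,0],
  [0.01,0,0,0,0,0],
  [0.01,0,0,0,0,0],
])

```text
time: 13.63
tcp_pos: [0.5682, 0.0125, 0.0213]
tool_rot: [-0.705, -0.046, 0.706, -0.046]
wrist_force: [-3.7, 1.3, 8.6]
grip_width: 0.0006
```

```bash
python3 -c "from h import *;rep()"
```

```text
t 13.6333 tcp [0.5682 0.0125 0.0213] F [-3.7  1.3  8.6] w 0.0006405294348556698
[[-0.0, 0.129, -0.992], [-0.0, -0.992, -0.129], [-1.0, 0.0, 0.0]]
left units to z=.075: [-0.358 -0.528  0.371]
right units to z=.075: [-0.358  0.526  0.371]
front units to z=.075: [-0.358 -0.001  0.748]
back units to z=.075: [-0.358 -0.001 -0.006]
```

Request:
jog_arm([
  [-0.1,0,0,0,0,0],
  [-0.22,0,0,0,0,0],
  [-0.25,0.1,0.07,0,0,0],
  [-0.25,0.24,0.17,0,0,0],
  [-0.25,0.38,0.27,0,0,0],
  [-0.25,0.48,0.34,0,0,0],
  [-0.2,0.526,0.371,0,0,0],
  [-0.13,0.526,0.371,0,0,0],
  [-0.08,0.526,0.371,0,0,0],
  [-0.08,0.526,0.371,0,0,0],
])

```text
time: 14.47
tcp_pos: [0.5218, -0.0731, 0.0299]
tool_rot: [-0.704, -0.045, 0.707, -0.045]
wrist_force: [-0.5, -0.2, -1.0]
grip_width: 0.0004
```

Request:
jog_arm([
  [0.01,0,0,0,0,0],
  [0.018,0,0,0,0,0],
  [0.026,0,0,0,0,0],
  [0.034,0,0,0,0,0],
  [0.042,0,0,0,0,0],
  [0.05,0,0,0,0,0],
  [0.058,0,0,0,0,0],
  [0.066,0,0,0,0,0],
  [0.07,0,0,0,0,0],
  [0.07,0,0,0,0,0],
])

```text
time: 15.3
tcp_pos: [0.5236, -0.0726, 0.0215]
tool_rot: [0.706, 0.046, -0.705, 0.045]
wrist_force: [-0.3, 0.1, 1.0]
grip_width: 0.0005
```

Request:
jog_arm([
  [0.004,0,0,0,0,0],
  [0.008,0,0,0,0,0],
  [0.01,0,0,0,0,0],
  [0.01,0,0,0,0,0],
  [0.01,0,0,0,0,0],
  [0.01,0,0,0,0,0],
  [0.01,0,0,0,0,0],
  [0.01,0,0,0,0,0],
  [0.01,0,0,0,0,0],
  [0.01,0,0,0,0,0],
])

```text
time: 16.13
tcp_pos: [0.5237, -0.0726, 0.0213]
tool_rot: [0.706, 0.046, -0.705, 0.046]
wrist_force: [-2.6, 0.5, 8.8]
grip_width: 0.0006
```

All four give the same stop. I'll back off clear of the view and check.

Request:
jog_arm([
  [-0.1,0,0,0,0,0],
  [-0.2,0,0,0,0,0],
  [-0.3,0,0,0,0,0],
  [-0.4,0,0,0,0,0],
  [-0.5,0,0,0,0,0],
  [-0.6,0,0,0,0,0],
  [-0.7,0,0,0,0,0],
  [-0.8,0,0,0,0,0],
  [-0.9,0,0,0,0,0],
  [-1,0,0,0,0,0],
])

```text
time: 16.97
tcp_pos: [0.5232, -0.0726, 0.1705]
tool_rot: [-0.705, -0.046, 0.706, -0.045]
wrist_force: [-0.1, 0.1, 0.9]
grip_width: -0.0
```

Request:
jog_arm([
  [0,-0.1,0,0,0,0],
  [0,-0.2,0,0,0,0],
  [0,-0.3,0,0,0,0],
  [0,-0.4,0,0,0,0],
  [0,-0.5,0,0,0,0],
  [0,-0.6,0,0,0,0],
  [0,-0.7,0,0,0,0],
  [0,-0.8,0,0,0,0],
  [0,-0.9,0,0,0,0],
  [0,-1,0,0,0,0],
])

```text
time: 17.8
tcp_pos: [0.5038, 0.0769, 0.1697]
tool_rot: [-0.705, -0.046, 0.706, -0.045]
wrist_force: [1.4, 0.3, -0.4]
grip_width: 0.001
```

Request:
jog_arm([
  [0,-0.1,0,0,0,0],
  [0,-0.2,0,0,0,0],
  [0,-0.3,0,0,0,0],
  [0,-0.4,0,0,0,0],
  [0,-0.5,0,0,0,0],
  [0,-0.6,0,0,0,0],
  [0,-0.7,0,0,0,0],
  [0,-0.8,0,0,0,0],
  [0,-0.9,0,0,0,0],
  [0,-1,0,0,0,0],
])

```text
time: 18.63
tcp_pos: [0.4845, 0.2256, 0.1697]
tool_rot: [-0.705, -0.046, 0.706, -0.046]
wrist_force: [-0.3, 0.6, -0.3]
grip_width: 0.0005
```

Run:
```python
from h import *;rep()
import cv2
a=ctrl.grab_frame("side")[165:260,195:320]; b=ctrl.grab_frame("top")[165:265,180:345]
a=cv2.resize(a,(500,380),interpolation=cv2.INTER_CUBIC);b=cv2.resize(b,(792,480),interpolation=cv2.INTER_CUBIC)
cv2.imwrite("pics/e1.png",a);cv2.imwrite("pics/e2.png",b)
```

```text
t 18.6333 tcp [0.4845 0.2256 0.1697] F [-0.3  0.6 -0.3] w 0.0004715976872459992
[[-0.001, 0.128, -0.992], [-0.0, -0.992, -0.128], [-1.0, 0.0, 0.001]]
left units to z=.075: [ 0.631  0.953 -0.   ]
right units to z=.075: [ 0.631  2.006 -0.   ]
front units to z=.075: [0.632 1.48  0.376]
back units to z=.075: [ 0.631  1.48  -0.377]
```

View pics/e1.png

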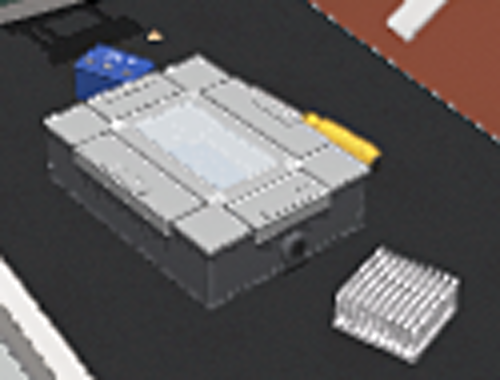

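View pics/e2.png

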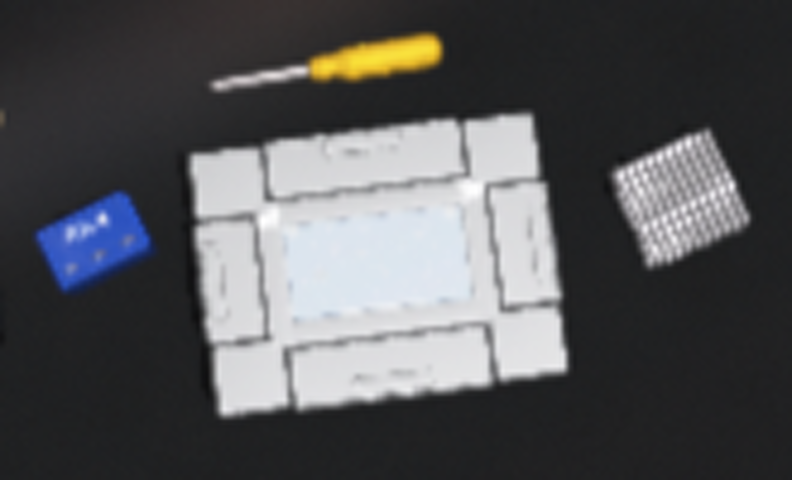

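Both views show all four sections level with the cover, with the same shade as the corners. The corners, at (189,153), (533,113), (568,373) and (220,416), and the bystanders sit at the same pixels as at the start.

```bash
python3 -c "from station import ctrl;print(ctrl.job_done())"
```

```text
the job is handed in; nothing more can be done
None
```

I pressed all four rim sections (left, front, back, right) down with the shut fingertips, retreated clear and handed the job in at about 19 s of the 45 s allowed.

- **Clicked home:** each section ended on the same firm stop, at a TCP reading of z = 0.0213 with about 9–10 N. In the last side and top pictures all four lie level with the cover.
- **Nothing moved:** the enclosure's corners and all three bystanders are at the same pixels as in the first top picture.
- **What disagreed:** the reported TCP height was about 30 mm below where the fingertips really were. My first press on the left section therefore stopped in the air. The zero force and the side picture showed this, and I used the measured contact height from then on.

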